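Load and close a battery cell stacking fixture

ROBOT

A 6-joint arm with a two-finger parallel gripper is mounted at the origin on a cart in front of the work surface, level with it; the furniture and walls round the work are solid. World frame = base frame: x ahead of the robot, y to its left, z up, the work surface at z = 0. Lengths are in m, angles in rad, forces in N, time in s.
With the tool pointing down it reaches from about 0.35 to 0.775 m from the base axis. Payload 5.5 kg.
Tool frame: the origin (TCP) lies midway between the tips of the shut fingers; the grasp point (between the pads) lies 19 mm behind it (robot.tcp_to_grasp is the distance from the TCP to the grasp point, in m); z points along the fingers, y is the line along which they close (so a half turn about z gives the same grasp; the last joint's range is limited). The gripper opens to 85 mm and grips with 20 to 120 N. Pads are 22 mm wide; open, the fingers measure 114 mm over their backs; the gripper's body (76 mm by 85 mm) begins 54 mm behind the grasp point. The pads swing forward as they close: fully open they stand 13 mm farther back than shut.
Start: joints at [1.083, 0.313, 0.046, 1.304, 0, 1.431], TCP at [0.196, 0.541, 0.231] pointing down, gripper open.
Joint ranges: [-2.76, 2.76], [-0.86, 1.69], [-1.03, 1.26], [-2.2, 2.34], [-1.47, 1.5], [-3.14, 3.14]. Speed limits (rad/s): [2.57, 2.57, 3.14, 3.14, 3.14, 3.14].

INTERFACE

Orientations are given as a unit quaternion [w, x, y, z].
In Python, from rig import robot, camrig, job, get_obs gives the robot as it stands (robot), with the cameras (camrig), the job (job) and the readings as plain functions.
- The arm moves only by the shell command python3 drive.py 'ROWS' [OPENING]. ROWS is a JSON object whose key "ticks" holds a list of rows, 1 to 5 of them, each of 6 numbers: dx, dy, dz in m, then a rotation vector rx, ry, rz in rad; each row shifts and turns the commanded pose from where the row before left it, along the tool's axes as they then stand; what a row does not reach is not made up. A row lasts 1/10 s, in which the tool goes at most 0.05 m and 0.15 rad, less where a joint would pass 70% of its speed; a pose out of reach is approached as far as the arm can. OPENING is the finger opening in m, set as the command begins (- or left out keeps the last). The fingers move at their own pace and stop on an object; the grip force is fixed at half the most. Time passes only in rows, so rows that do not move let the fingers close. It prints the time, the measured TCP pose, the force, the opening and the grip force at its end. Input that does not fit is refused with a message, and nothing moves.
- get_obs(): the state, without advancing time (a new reading comes with each control period).
- camrig.capture(name): name is "scene" or "top" or "wrist"; returns the picture (400x640x3 uint8, blue, green, red); there is no depth.
- camrig.calibration(name): a dict with "fx", "fy", "cx", "cy" (pixels), "k1" (the pictures are not rectified: a ray, as slopes to the right and down, at radius r is drawn at 1 + k1 r^2 times it, then the intrinsics apply), "R" (3x3) and "t" (3): a world point X has camera coordinates R X + t. Camera axes: x right, y down, z forward; pixel columns grow to the right and rows downward; lengths in m; the calibration is good to about 2 mm. A picture is of the moment at which its call begins: read the wrist's pose just before it. calibration takes no time and is no camera call; for the wrist camera it gives the pose at the moment of the call.
- job.close_job(): hands the job in; it is judged then, once.
The state is a dict: "t": time; "q": joint angles; "qd": joint speeds; "joint_efforts": joint torques, N m; "position": TCP position; "ee_rot": TCP orientation; "wrist_force": force on the tool from outside, world axes, zero at the start; "wrist_torque": the same for the moment, N m; "finger_gap": finger opening in m; "gripper_force": force on a finger pad.
Only numpy, scipy, OpenCV 4.12 (cv2) and the standard library are available. Lean on these libraries where they do the work, as an engineer would, in place of code of your own. Each camera call takes 0.05 s, during which the arm holds its last target. There are 200 camera calls.

TASK

Finish loading the battery stacking fixture: slide its end plate back to make room and stand the two loose cells upright on its floor after the two that are already there, turned so that studs and flat tabs alternate from cell to cell along the row. Then push the end plate home so that all four cells are closed up against the fixed wall without gaps and the plate stays pressing firmly on the last one, hand-tight, not crushed. Do not tip over any cell, and leave the spanner and tape measure where they lie.

Things in the scene. Friction and masses are not known exactly. Their poses are not given: they have to be found in the camera images.
- fixture: fixed cell stacking fixture: base 120 (x) by 250 (y) by 12 mm. Origin: centre of its underside; x across the row, y along it, z up. Cells stand at x = 0 on the base (z = 12 mm) between two grey rails (inner faces x = -33.5, +33.5 mm, flared from z = 26 to 38 mm). Guide bars at x = -50, +50 mm. Closed up, the four cells' centres are at y = -68, -40, -12, +16 mm
- end_plate: sliding end plate, up to z = 101 mm. A black pad on a locked spindle meets the last cell; its face stands 0 to 9 mm in front (-y) of this origin, as last set (not told). Origin: on the row's axis, fixture's z = 0; axes as the fixture's. Slides along the fixture's y, +70 mm (fully back, hard stop) to -15 mm. Drags with 8 N either way, stays where left
- wall_face (a point): foot of the fixed wall's face that meets the first cell, at the fixture's x = 0, y = -82 mm, z = 12 mm; the wall is 94 mm wide and reaches z = 104 mm
- end_plate_grip (a point): grip point in the end plate's black grip block: 36 mm wide (fixture x), 20 mm thick (y), z = 95 to 131 mm; the point is at z = 116 mm, 25 mm behind the plate's origin. The pad is sprung: 6 N per mm, 3 mm travel, then solid. Moving the row takes up to 18 N; a final push of 22 to 35 N leaves the pad pressing with up to 8 N (over 4 N is needed). Over 45 N on a cell crushes it
- cell_a: prismatic battery cell: plain aluminium box 60 mm wide (own x), 28 mm thick (y), 110 mm tall (z), 0.2 to 0.33 kg, black cap, two steel terminals on top: a round stud 16 mm high at x = +17 mm, a square tab 3 mm high, 18 mm wide at x = -17 mm. Origin: centre of the underside; z up. In the fixture, first or second from the wall, stud towards the fixture's +x.
- cell_a_stud (a point): top of the stud of cell_a, 126 mm above the cell's underside
- cell_b: prismatic battery cell: plain aluminium box 60 mm wide (own x), 28 mm thick (y), 110 mm tall (z), 0.2 to 0.33 kg, black cap, two steel terminals on top: a round stud 16 mm high at x = +17 mm, a square tab 3 mm high, 18 mm wide at x = -17 mm. Origin: centre of the underside; z up. In the fixture, first or second from the wall, stud towards its -x.
- cell_b_stud (a point): top of the stud of cell_b, 126 mm above the cell's underside
- cell_c: prismatic battery cell: plain aluminium box 60 mm wide (own x), 28 mm thick (y), 110 mm tall (z), 0.2 to 0.33 kg, black cap, two steel terminals on top: a round stud 16 mm high at x = +17 mm, a square tab 3 mm high, 18 mm wide at x = -17 mm. Origin: centre of the underside; z up. Loose, standing on the worktop.
- cell_c_stud (a point): top of the stud of cell_c, 126 mm above the cell's underside
- cell_d: prismatic battery cell: plain aluminium box 60 mm wide (own x), 28 mm thick (y), 110 mm tall (z), 0.2 to 0.33 kg, black cap, two steel terminals on top: a round stud 16 mm high at x = +17 mm, a square tab 3 mm high, 18 mm wide at x = -17 mm. Origin: centre of the underside; z up. Loose, standing on the worktop.
- cell_d_stud (a point): top of the stud of cell_d, 126 mm above the cell's underside
- spanner_2: small steel spanner, 22x153x8 mm, lying between the loose cells; origin at the middle of its underside. To be left alone.
- tape_measure: yellow tape measure, 38x87x60 mm, standing beyond the loose cells; origin at the middle of its underside. To be left alone.

How it is judged:
At the end, for the whole second after the job is handed in: All four cells upright (0.05 rad), at rest on the fixture floor, centres within 3.5 mm of y = -68, -40, -12, +16 mm in its frame (a and b first, c and d last, either order in a pair), studs on alternate sides; end plate at rest, pressing on the last cell with over 4 N (angle between each of cell_a, cell_b, cell_c, cell_d's own z axis and vertical below 0.05 rad and linear speed of each of cell_a, cell_b, cell_c, cell_d below 0.01 m/s and z of each of cell_a, cell_b, cell_c, cell_d in the frame of fixture below 0.015 m and linear speed of end_plate below 0.005 m/s and x of cell_a_stud in the frame of fixture above 0.01 m and x of cell_b_stud in the frame of fixture below -0.01 m and ((y of cell_a in the frame of fixture between -0.0715 and -0.0645 m and y of cell_b in the frame of fixture between -0.0435 and -0.0365 m and ((y of cell_c in the frame of fixture between -0.0155 and -0.0085 m and y of cell_d in the frame of fixture between 0.0125 and 0.0195 m and x of cell_c_stud in the frame of fixture above 0.01 m and x of cell_d_stud in the frame of fixture below -0.01 m and contact force between end_plate and cell_d above 4 N) or (y of cell_d in the frame of fixture between -0.0155 and -0.0085 m and y of cell_c in the frame of fixture between 0.0125 and 0.0195 m and x of cell_d_stud in the frame of fixture above 0.01 m and x of cell_c_stud in the frame of fixture below -0.01 m and contact force between end_plate and cell_c above 4 N))) or (y of cell_b in the frame of fixture between -0.0715 and -0.0645 m and y of cell_a in the frame of fixture between -0.0435 and -0.0365 m and ((y of cell_c in the frame of fixture between -0.0155 and -0.0085 m and y of cell_d in the frame of fixture between 0.0125 and 0.0195 m and x of cell_c_stud in the frame of fixture below -0.01 m and x of cell_d_stud in the frame of fixture above 0.01 m and contact force between end_plate and cell_d above 4 N) or (y of cell_d in the frame of fixture between -0.0155 and -0.0085 m and y of cell_c in the frame of fixture between 0.0125 and 0.0195 m and x of cell_d_stud in the frame of fixture below -0.01 m and x of cell_c_stud in the frame of fixture above 0.01 m and contact force between end_plate and cell_c above 4 N))))); the robot touches nothing.
It fails at once if a cell was tipped over (more than 0.5 rad) (angle between any of cell_a, cell_b, cell_c, cell_d's own z axis and vertical above 0.5 rad).
It fails at once if a cell was crushed by the end plate (more than 45 N) (contact force between end_plate and cell_a above 45 N or contact force between end_plate and cell_b above 45 N or contact force between end_plate and cell_c above 45 N or contact force between end_plate and cell_d above 45 N).
It fails at once if the spanner or tape measure were moved more than 40 mm (distance of any of spanner_2, tape_measure from where it was at the start of the episode above 0.04 m).
It also fails if it takes over 72 s, if anything falls off the work surface, if the arm or the gripper's body presses on something with over 40 N, if the wrist force passes 120 N, or if a joint passes its speed limit or range.

## Working session

There is one attempt and no reset: what is moved stays moved. The work goes in short steps, Python scripts to look and compute and a shell command to move; the robot and the scene stay as the last step left them, time stands still between calls to the robot, and variables do not carry over. Pictures are saved under pics/ and viewed, at most 10 in all, crops included, and the job is handed in when it is done.

```bash
ls; mkdir -p pics
python3 - <<'E'
from rig import robot, camrig, job, get_obs
import cv2
o=get_obs();print(o['t'],o['position'],o['ee_rot'],o['wrist_force'],robot.tcp_to_grasp)
for n in ['scene','top']:
    cv2.imwrite(f'pics/{n}0.png',camrig.capture(n)); c=camrig.calibration(n); print(n,c)
E
```

```text
drive.py
pics
rig.py
0.0 [0.19571891 0.54011502 0.23037937] [-3.02017031e-04  1.73007278e-01  9.84920091e-01 -8.97018839e-04] [-0.609266   -0.38987612  0.16958753] 0.0187
scene {'fx': 421.3169836747114, 'fy': 421.3169836747114, 'cx': 309.88432630719774, 'cy': 194.050545790755, 'k1': 0.0246553547923582, 'R': array([[-0.87012059, -0.49268749, -0.01221426],
       [-0.37855002,  0.68400477, -0.62356824],
       [ 0.31557889, -0.53795586, -0.7816735 ]]), 't': array([0.54441153, 0.18672105, 0.83168592])}
top {'fx': 399.25134361945345, 'fy': 399.25134361945345, 'cx': 324.905256795637, 'cy': 208.17173901850396, 'k1': -0.09801495236048156, 'R': array([[ 0.0046918 , -0.9998725 ,  0.01526333],
       [-0.99043979, -0.00675079, -0.13778042],
       [ 0.13786589, -0.01447097, -0.99034519]]), 't': array([0.12255112, 0.57090599, 0.87654527])}
```

View pics/scene0.png

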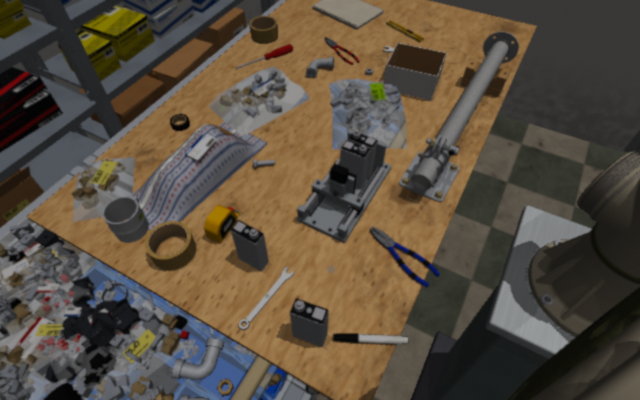

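View pics/top0.png

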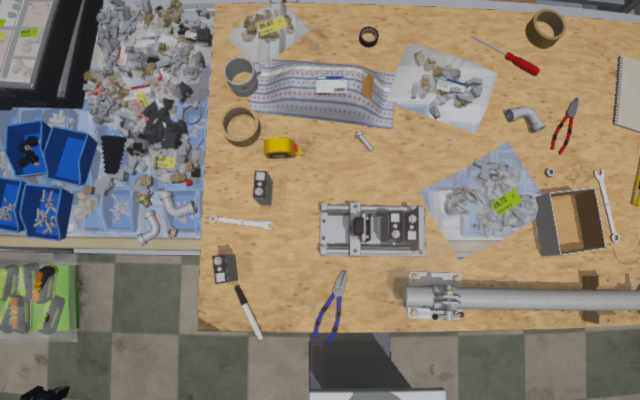

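The scene view shows the fixture (345,190), with two cells near (362,155). The loose cells are at (250,245) and (310,320), the spanner is between them, and the tape is at (220,220). In the top view the fixture is at (372,230), with the wall on the right. The loose cells are at (262,187) and (223,267). I'll zoom in on the top view.

Run:
```python
import cv2,numpy as np
im=cv2.imread('pics/top0.png')
a=cv2.resize(im[190:270,310:440],None,fx=6,fy=6,interpolation=cv2.INTER_CUBIC)
b=cv2.resize(im[160:295,195:305],None,fx=4,fy=4,interpolation=cv2.INTER_CUBIC)
cv2.imwrite('pics/fix.png',a);cv2.imwrite('pics/loose.png',b)
```

```text
(no output)
```

View pics/fix.png

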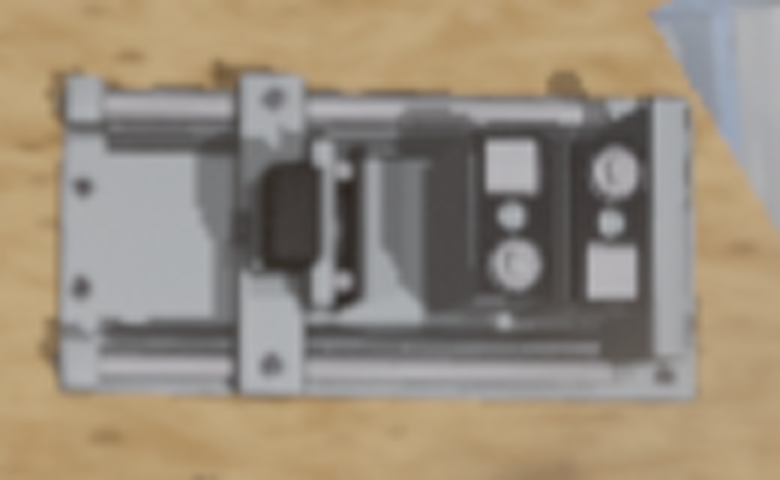

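View pics/loose.png

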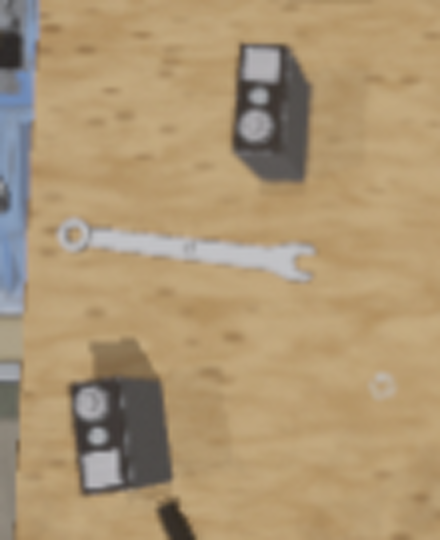

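The first cell from the wall has its stud towards image-up (+x), so it is cell_a, and the next is cell_b. The third place therefore needs its stud at +x, which suits the lower loose cell. The fourth needs its stud at -x, which suits the upper one. Neither needs a half turn. Next I'll measure.

```bash
cat > h.py <<'E'
import numpy as np,cv2
from rig import robot, camrig, job, get_obs
def ray(c,uv):
    K=np.array([[c['fx'],0,c['cx']],[0,c['fy'],c['cy']],[0,0,1]])
    p=cv2.undistortPoints(np.array([[uv]],float),K,np.array([c['k1'],0,0,0,0.]))[0,0]
    return -c['R'].T@c['t'], c['R'].T@np.array([p[0],p[1],1])
def onz(c,uv,z):
    o,d=ray(c,uv); return o+d*(z-o[2])/d[2]
def proj(c,X):
    p=c['R']@np.asarray(X,float)+c['t'];s=p[:2]/p[2];s=s*(1+c['k1']*(s@s));return np.array([c['fx']*s[0]+c['cx'],c['fy']*s[1]+c['cy']])
def blob(im,u,v,r,thr,dark=False):
    """centroid and minAreaRect of the bright (dark) component nearest (u,v)"""
    x0,y0=int(u-r),int(v-r);k=4
    g=cv2.cvtColor(im[y0:y0+2*r+1,x0:x0+2*r+1],cv2.COLOR_BGR2GRAY)
    g=cv2.resize(g,None,fx=k,fy=k,interpolation=cv2.INTER_CUBIC)
    m=((g<thr) if dark else (g>thr)).astype(np.uint8)
    n,l,s,ce=cv2.connectedComponentsWithStats(m)
    i=1+np.argmin([np.hypot(*(c-k*r))-(0.02*a) for c,a in zip(ce[1:],s[1:,4])])
    return (ce[i]+.5)/k-.5+[x0,y0], s[i,4]/k/k, s[i,2:4]/k
E
python3 - <<'E'
from h import *
im=cv2.imread('pics/top0.png');c=camrig.calibration('top')
for n,(u,v),z in [('up tab',(260.2,175.5),.113),('up stud',(259,191.5),.126),('lo stud',(217.7,260.5),.126),('lo tab',(220.2,277),.113),
  ('b tab',(395.2,217.4),.125),('b stud',(395.8,234),.138),('a stud',(412.3,218.6),.138),('a tab',(411.8,235.3),.125)]:
    p,a,w=blob(im,u,v,6,140);print(n,p.round(2),a,w,onz(c,p,z).round(4))
p,a,w=blob(im,358,226,12,60,True);print('grip',p,a,w,onz(c,p,.131))
for n,u,v in [('-y+x',694,97),('-y-x',694,392),('+y-x',62,392),('+y+x',62,97)]:
    print(n,onz(c,((u+.5)/6-.5+310,(v+.5)/6-.5+190),.012).round(4))
E
```

```text
up tab [259.99 175.66] 60.5 [8.5  8.25] [0.6288 0.2655 0.113 ]
up stud [258.36 190.96] 37.5625 [7. 7.] [0.5933 0.266  0.126 ]
lo stud [217.24 260.47] 39.5625 [7.   7.25] [0.4486 0.3467 0.126 ]
lo tab [219.94 276.86] 68.3125 [9.   9.25] [0.415  0.3432 0.113 ]
b tab [394.75 217.17] 65.125 [8.  8.5] [ 0.5403 -0.0182  0.125 ]
b stud [395.61 233.62] 42.125 [7.25 7.5 ] [ 0.505  -0.0169  0.138 ]
a stud [412.17 218.35] 39.0625 [7.   7.25] [ 0.5365 -0.0517  0.138 ]
a tab [411.44 234.97] 66.5625 [8.   8.75] [ 0.5033 -0.0525  0.125 ]
grip [357.17291155 225.04499386] 101.75 [ 9.  18.5] [0.52284524 0.06084536 0.131     ]
-y+x [ 0.5814 -0.1139  0.012 ]
-y-x [ 0.4647 -0.1107  0.012 ]
+y-x [0.4641 0.1365 0.012 ]
+y+x [0.5796 0.1372 0.012 ]
```

Everything agrees with the given sizes: stud to tab is 34–35 mm, and the base measures 0.117 × 0.249 m. The fixture centre is at about (0.522, 0.012) with yaw near 0, and the grip block is at (0.523, 0.061). I'll turn the tool so its y lies along world x, then go above the grip block.

```bash
python3 drive.py '{"ticks": [[0,0,0,0,0,0.15],[0,0,0,0,0,0.15],[0,0,0,0,0,0.15],[0,0,0,0,0,0.15],[0,0,0,0,0,0.15]]}' 
python3 drive.py '{"ticks": [[0,0,0,0,0,0.15],[0,0,0,0,0,0.15],[0,0,0,0,0,0.15],[0,0,0,0,0,0.019],[0,0,0,0,0,0]]}' .085
python3 drive.py '{"ticks": [[-0.04,0.027,0,0,0,0],[-0.04,0.027,0,0,0,0],[-0.04,0.027,0,0,0,0],[-0.04,0.027,0,0,0,0],[-0.04,0.027,0,0,0,0]]}'
python3 drive.py '{"ticks": [[-0.04,0.027,0,0,0,0],[-0.04,0.027,0,0,0,0],[-0.04,0.027,0,0,0,0],[-0.04,0.027,0,0,0,0],[-0.04,0.027,0,0,0,0]]}'
```

```text
t: 0.6
position: [0.1958, 0.5403, 0.2308]
ee_rot: [0.0, 0.524, 0.851, -0.001]
wrist_force: [-0.5, 0.2, 0.1]
finger_gap: 0.0854
gripper_force: 0.0
t: 1.1
position: [0.1959, 0.5404, 0.231]
ee_rot: [0.0, 0.705, 0.71, -0.0]
wrist_force: [-0.3, 0.4, 0.1]
finger_gap: 0.0849
gripper_force: 0.0
t: 1.6
position: [0.3324, 0.3396, 0.2314]
ee_rot: [0.0, 0.704, 0.71, 0.0]
wrist_force: [0.2, 0.3, 0.4]
finger_gap: 0.085
gripper_force: 0.0
t: 2.1
position: [0.4684, 0.1398, 0.2315]
ee_rot: [0.0, 0.705, 0.71, 0.0]
wrist_force: [0.8, 1.2, -0.4]
finger_gap: 0.0849
gripper_force: 0.0
```

```bash
python3 drive.py '{"ticks": [[-0.04,0.027,0,0,0,0],[-0.039,0.027,0,0,0,0],[0,0,0,0,0,0],[0,0,0,0,0,0]]}'
python3 - <<'E'
from h import *
c=camrig.calibration('wrist');im=camrig.capture('wrist');cv2.imwrite('pics/w1.png',im)
o=get_obs();print(o['position'],-c['R'].T@c['t'],c)
import numpy as np
for n,X in [('grip',(.5228,.0608,.131)),('a stud',(.5365,-.0517,.138)),('b stud',(.505,-.0169,.138))]: print(n,proj(c,X))
E
```

```text
t: 2.5
position: [0.522, 0.0619, 0.2308]
ee_rot: [-0.001, 0.706, 0.708, -0.0]
wrist_force: [0.0, 0.3, 0.0]
finger_gap: 0.0852
gripper_force: 0.0
[0.52137001 0.06294158 0.23093486] [0.52158857 0.13626994 0.37378374] {'fx': 335.33755830509267, 'fy': 335.33755830509267, 'cx': 317.33813293285397, 'cy': 200.48985817262417, 'k1': -0.016369618349019923, 'R': array([[ 9.99993724e-01,  3.51492790e-03,  4.44265227e-04],
       [ 3.23190523e-03, -9.56390353e-01,  2.92073701e-01],
       [ 1.45150898e-03, -2.92070433e-01, -9.56395711e-01]]), 't': array([-0.52223034,  0.01946913,  0.39652849])}
grip [318.44380896 202.16744841]
a stud [334.21001282 332.82609569]
b stud [295.9839301  296.61872308]
```

View pics/w1.png

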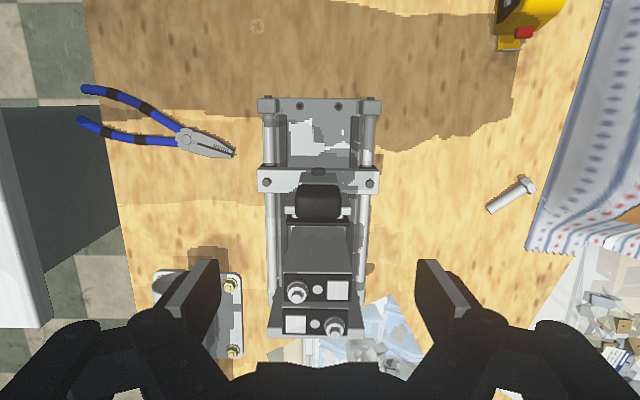

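The wrist view shows the grip block at (319,202), as predicted. The b stud is near (297,291) and the a stud near (334,327). I'll refine the cells and the fixture from this image.

```bash
cat > w.py <<'E'
from h import *
im=cv2.imread('pics/w1.png')
K=1
c={'fx': 335.33755830509267, 'fy': 335.33755830509267, 'cx': 317.33813293285397, 'cy': 200.48985817262417, 'k1': -0.016369618349019923, 'R': np.array([[ 9.99993724e-01,  3.51492790e-03,  4.44265227e-04],
       [ 3.23190523e-03, -9.56390353e-01,  2.92073701e-01],
       [ 1.45150898e-03, -2.92070433e-01, -9.56395711e-01]]), 't': np.array([-0.52223034,  0.01946913,  0.39652849])}
for n,(u,v),z in [('b tab',(338,290),.125),('a tab',(296,324),.125),('b stud',(297,293),.138),('a stud',(334,329),.138)]:
    p,a,w=blob(im,u,v,16,170);print(n,p.round(1),a,w,onz(c,p,z).round(4))
p,a,w=blob(im,319,200,30,60,True);print('grip',p,a,w,onz(c,p,.131))
cv2.imwrite('pics/w1c.png',cv2.resize(im[85:345,245:395],None,fx=2.3,fy=2.3,interpolation=cv2.INTER_CUBIC))
E
python3 w.py
```

```text
b tab [337.2 290.1] 374.25 [21.25 18.5 ] [ 0.5391 -0.0189  0.125 ]
a tab [295.2 323.9] 335.375 [20.  17.5] [ 0.503  -0.0528  0.125 ]
b stud [296.2 295. ] 180.125 [18.75 17.  ] [ 0.5052 -0.0154  0.138 ]
a stud [334.2 337.2] 466.625 [33.   22.75] [ 0.5366 -0.0561  0.138 ]
grip [318.73207424 202.2585083 ] 910.875 [60.   38.75] [0.5230189  0.06072843 0.131     ]
```

View pics/w1c.png

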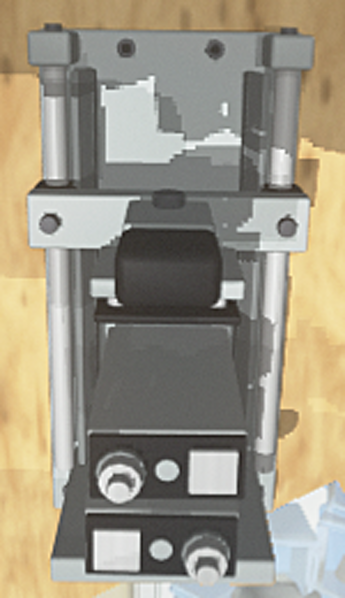

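Both views agree to about 1 mm. I'll descend and grip the block.

```bash
python3 drive.py '{"ticks": [[-0.002,0.001,0.04,0,0,0],[0,0,0.04,0,0,0],[0,0,0.03,0,0,0],[0,0,0.02,0,0,0],[0,0,0,0,0,0]]}'
python3 drive.py '{"ticks": [[0,0,0,0,0,0],[0,0,0,0,0,0],[0,0,0,0,0,0],[0,0,0,0,0,0],[0,0,0,0,0,0]]}' .02
```

```text
t: 3.05
position: [0.5194, 0.0627, 0.0986]
ee_rot: [-0.002, 0.704, 0.71, -0.002]
wrist_force: [0.3, -0.2, -0.4]
finger_gap: 0.0849
gripper_force: 0.0
t: 3.55
position: [0.5223, 0.0612, 0.103]
ee_rot: [-0.0, 0.706, 0.708, 0.0]
wrist_force: [-5.1, 0.5, 9.6]
finger_gap: 0.0347
gripper_force: 62.4
```

Gripped. Now slide the plate back, slowly, about 44 mm.

```bash
python3 drive.py '{"ticks": [[0.008,0.001,-0.003,0,0,0],[0.01,0,0,0,0,0],[0.01,0,0,0,0,0],[0.01,0,0,0,0,0],[0.004,0,0,0,0,0]]}'
python3 drive.py '{"ticks": [[0,0,0,0,0,0]]}'
```

```text
t: 4.05
position: [0.5227, 0.1014, 0.103]
ee_rot: [0.0, 0.706, 0.708, -0.002]
wrist_force: [-0.0, -7.8, -10.3]
finger_gap: 0.0346
gripper_force: 65.0
t: 4.15
position: [0.5227, 0.1019, 0.103]
ee_rot: [0.0, 0.706, 0.708, -0.002]
wrist_force: [0.9, -4.2, -11.1]
finger_gap: 0.0349
gripper_force: 65.1
```

```bash
python3 drive.py '{"ticks": [[0.003,0,0.003,0,0,0],[0.002,0,0,0,0,0],[0,0,0,0,0,0]]}'
python3 drive.py '{"ticks": [[0.002,0,0,0,0,0],[0,0,0,0,0,0]]}'
```

```text
t: 4.45
position: [0.5229, 0.1064, 0.1029]
ee_rot: [0.001, 0.706, 0.708, -0.001]
wrist_force: [-6.5, -6.6, 8.8]
finger_gap: 0.0349
gripper_force: 67.4
t: 4.65
position: [0.5229, 0.1082, 0.103]
ee_rot: [0.001, 0.706, 0.708, -0.001]
wrist_force: [-7.0, -6.3, 8.7]
finger_gap: 0.035
gripper_force: 67.4
```

The plate is back (grip at y = 0.108) and only drag is felt. I'll release, lift and go over the lower loose cell.

```bash
python3 drive.py '{"ticks": [[0,0,0,0,0,0],[0,0,0,0,0,0],[0,0,0,0,0,0],[0,0,-0.04,0,0,0],[0,0,-0.04,0,0,0]]}' .085
python3 drive.py '{"ticks": [[0,0,-0.04,0,0,0],[0.045,-0.017,-0.03,0,0,0],[0.045,-0.018,0,0,0,0],[0.045,-0.018,0,0,0,0],[0.045,-0.018,0,0,0,0]]}'
python3 drive.py '{"ticks": [[0.045,-0.018,0,0,0,-0.1],[0,0,0,0,0,0],[0,0,0,0,0,0]]}'
cat > cellw.py <<'E'
import sys
from h import *
# args: stud x y, tab x y estimates
sx,sy,tx,ty=map(float,sys.argv[1:5]);thr=int(sys.argv[5]) if len(sys.argv)>5 else 150
o=get_obs();c=camrig.calibration('wrist');im=camrig.capture('wrist');cv2.imwrite(f"pics/w_{o['t']:.2f}.png",im)
print(o['t'],o['position'].round(4),o['ee_rot'].round(3))
out=[]
for X in [(sx,sy,.126),(tx,ty,.113)]:
    u=proj(c,X);p,a,w=blob(im,*u,16,thr);q=onz(c,p,X[2]);out.append(q);print(u.round(1),p.round(1),a,w,q.round(4))
d=out[0]-out[1];print('centre',((out[0]+out[1])/2).round(4),'dist',np.hypot(*d[:2]),'yaw',np.arctan2(d[1],d[0]))
from scipy.spatial.transform import Rotation as R
q=o['ee_rot'];M=R.from_quat([q[1],q[2],q[3],q[0]]).as_matrix();print('tool axes',M.round(3).tolist())
E
python3 cellw.py .4486 .3467 .415 .3432
```

```text
t: 5.15
position: [0.5227, 0.11, 0.1811]
ee_rot: [-0.001, 0.706, 0.709, -0.001]
wrist_force: [0.8, 0.6, 0.4]
finger_gap: 0.085
gripper_force: 0.0
t: 5.65
position: [0.4536, 0.286, 0.2484]
ee_rot: [0.0, 0.706, 0.708, 0.001]
wrist_force: [0.8, 0.6, -0.3]
finger_gap: 0.0848
gripper_force: 0.0
t: 5.95
position: [0.4352, 0.3304, 0.2477]
ee_rot: [0.0, 0.668, 0.744, -0.0]
wrist_force: [0.4, -0.5, 0.8]
finger_gap: 0.0848
gripper_force: 0.0
5.95 [0.4352 0.3304 0.2477] [ 0.     0.668  0.744 -0.   ]
[335.8 175.1] [335.9 170.1] 1.9375 [2.75 1.  ] [0.4482 0.3508 0.126 ]
[294.9 171.6] [293.5 163.3] 1.0 [2.25 0.5 ] [0.4132 0.3502 0.113 ]
centre [0.4307 0.3505 0.1195] dist 0.03503941760608065 yaw 0.016671928104309515
tool axes [[-0.106, 0.994, 0.0], [0.994, 0.106, -0.0], [-0.0, 0.0, -1.0]]
```

Run:
```python
import cv2
im=cv2.imread('pics/w_5.95.png')
cv2.imwrite('pics/wlo.png',cv2.resize(im[130:250,250:390],None,fx=4,fy=4,interpolation=cv2.INTER_CUBIC))
```

```text
(no output)
```

View pics/wlo.png

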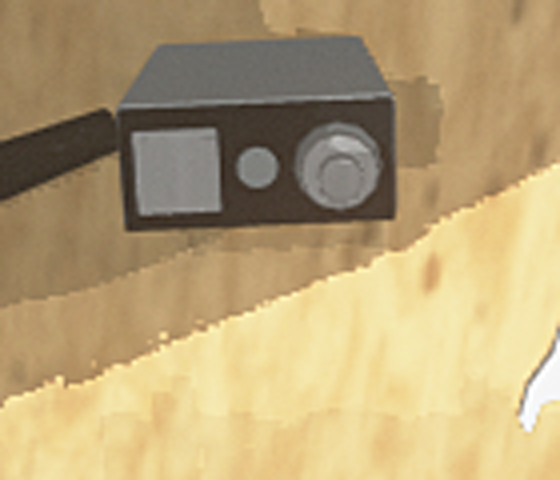

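The wrist crop shows the cell in shadow. The tab is at (294.1,172.4), the stud top at (335.1,173.6), and the cap corners are visible.

Run:
```python
from h import *
c=camrig.calibration('wrist')
f=lambda u,v:((u+.5)/4-.5+250,(v+.5)/4-.5+130)
P=[onz(c,f(*p),.110)[:2] for p in [(118,105),(393,95),(395,217),(128,230)]]
print(np.round(P,4)); print('cap',np.mean(P,0),[np.arctan2(*(b-a)[::-1]) for a,b in [(P[0],P[1]),(P[3],P[2])]],np.linalg.norm(P[1]-P[0]),np.linalg.norm(P[3]-P[0]))
s,t=onz(c,f(342,176),.126),onz(c,f(178,171),.113);print(s,t,(s+t)/2,np.arctan2(*(s-t)[:2][::-1]),get_obs()['position'])
```

```text
[[0.4011 0.3536]
 [0.4583 0.3617]
 [0.4622 0.3356]
 [0.4052 0.3267]]
cap [0.43170699 0.34443775] [np.float64(0.14081659490668677), np.float64(0.15437865852189497)] 0.05782051864143726 0.027194686195010122
[0.44850872 0.34681457 0.126     ] [0.41497411 0.34150252 0.113     ] [0.43174142 0.34415854 0.1195    ] 0.15709950155250013 [0.43581646 0.32937913 0.24769379]
```

```bash
python3 drive.py '{"ticks": [[0.0146,-0.0022,0.04,0,0,0],[0,0,0.045,0,0,-0.045],[0,0,0.045,0,0,0],[0,0,0.035,0,0,0],[0,0,0.017,0,0,0]]}'
python3 drive.py '{"ticks": [[0,0,0,0,0,0],[0,0,0,0,0,0],[0,0,0,0,0,0],[0,0,0,0,0,0],[0,0,0,0,0,0]]}' .045
python3 drive.py '{"ticks": [[0,0,-0.03,0,0,0],[0,0,-0.04,0,0,0],[0,0,-0.04,0,0,0],[0,0,-0.04,0,0,0],[0,0,-0.04,0,0,0]]}'
```

```text
t: 6.5
position: [0.4311, 0.3405, 0.0622]
ee_rot: [-0.001, 0.654, 0.757, -0.003]
wrist_force: [0.2, 0.3, -0.5]
finger_gap: 0.0847
gripper_force: 0.0
t: 7.0
position: [0.4328, 0.3438, 0.0668]
ee_rot: [0.0, 0.653, 0.758, 0.001]
wrist_force: [-0.7, -0.1, -2.9]
finger_gap: 0.0596
gripper_force: 65.4
t: 7.5
position: [0.4318, 0.3435, 0.258]
ee_rot: [0.0, 0.652, 0.758, 0.0]
wrist_force: [0.5, 0.6, -1.9]
finger_gap: 0.0594
gripper_force: 65.6
```

```bash
python3 drive.py '{"ticks": [[0,0,0,0,0,0.147],[-0.041,0.0113,0,0,0,0],[-0.041,0.0113,0,0,0,0],[-0.041,0.0113,0,0,0,0],[-0.041,0.0113,0,0,0,0]]}'
python3 drive.py '{"ticks": [[-0.041,0.0113,0,0,0,0],[-0.041,0.0113,0,0,0,0],[-0.041,0.0113,0,0,0,0],[-0.041,0.0113,0,0,0,0],[0,0,0,0,0,0]]}'
python3 drive.py '{"ticks": [[0,0,0,0,0,0],[0,0,0,0,0,0]]}'
python3 -c "
from h import *
cv2.imwrite('pics/s1.png',camrig.capture('scene')[120:260,270:420])
im=camrig.capture('wrist');cv2.imwrite('pics/w3.png',im)"
```

```text
t: 8.0
position: [0.4778, 0.1784, 0.2564]
ee_rot: [0.0, 0.706, 0.708, 0.001]
wrist_force: [1.4, 0.4, -2.3]
finger_gap: 0.0592
gripper_force: 65.8
t: 8.5
position: [0.5247, 0.0112, 0.2559]
ee_rot: [0.001, 0.709, 0.706, -0.0]
wrist_force: [0.2, 0.4, -3.0]
finger_gap: 0.0596
gripper_force: 65.9
t: 8.7
position: [0.5228, 0.0165, 0.2559]
ee_rot: [-0.0, 0.706, 0.708, 0.0]
wrist_force: [-0.3, -0.2, -1.6]
finger_gap: 0.0596
gripper_force: 65.9
```

```bash
python3 drive.py '{"ticks": [[0,0,0.04,0,0,0],[0,0,0.04,0,0,0],[0,0,0.03,0,0,0],[0,0,0.02,0,0,0],[0,0,0.01,0,0,0]]}'
python3 drive.py '{"ticks": [[0,0,0,0,0,0],[0,0,0.01,0,0,0],[0,0,0.01,0,0,0],[0,0,0.01,0,0,0],[0,0,0,0,0,0]]}'
```

```text
t: 9.3
position: [0.5216, 0.0172, 0.1138]
ee_rot: [-0.001, 0.706, 0.709, -0.001]
wrist_force: [0.2, 0.1, -2.4]
finger_gap: 0.0595
gripper_force: 65.9
t: 9.8
position: [0.5222, 0.0158, 0.0843]
ee_rot: [-0.001, 0.706, 0.708, -0.001]
wrist_force: [-0.6, -0.2, -2.7]
finger_gap: 0.0593
gripper_force: 65.9
```

```bash
python3 drive.py '{"ticks": [[0,0,0.003,0,0,0],[0,0,0.001,0,0,0],[0,0,0,0,0,0]]}'
python3 drive.py '{"ticks": [[0,0,0.001,0,0,0],[0,0,0,0,0,0]]}'
```

```text
t: 10.1
position: [0.5233, 0.0157, 0.0818]
ee_rot: [0.0, 0.706, 0.708, 0.0]
wrist_force: [-0.4, -0.2, -1.8]
finger_gap: 0.0594
gripper_force: 65.9
t: 10.3
position: [0.5233, 0.0157, 0.0809]
ee_rot: [0.0, 0.706, 0.708, 0.0]
wrist_force: [-0.2, -0.1, -2.1]
finger_gap: 0.0596
gripper_force: 65.9
```

```bash
python3 drive.py '{"ticks": [[0,0,0.001,0,0,0],[0,0,0,0,0,0]]}'
python3 drive.py '{"ticks": [[0,0,0.001,0,0,0],[0,0,0,0,0,0]]}'
```

```text
t: 10.5
position: [0.5232, 0.0157, 0.0797]
ee_rot: [-0.0, 0.706, 0.708, 0.0]
wrist_force: [-1.1, 0.4, -2.6]
finger_gap: 0.0589
gripper_force: 65.9
t: 10.7
position: [0.5231, 0.0158, 0.0786]
ee_rot: [-0.0, 0.706, 0.708, -0.0]
wrist_force: [-0.5, 0.3, -1.6]
finger_gap: 0.0597
gripper_force: 65.9
```

```bash
python3 drive.py '{"ticks": [[0,0,0.001,0,0,0],[0,0,0,0,0,0]]}'
python3 drive.py '{"ticks": [[0,0,0.001,0,0,0],[0,0,0,0,0,0]]}'
```

```text
t: 10.9
position: [0.5233, 0.0157, 0.0781]
ee_rot: [0.0, 0.706, 0.708, 0.0]
wrist_force: [-1.2, -1.0, 1.5]
finger_gap: 0.0593
gripper_force: 66.1
t: 11.1
position: [0.5233, 0.0157, 0.078]
ee_rot: [0.0, 0.706, 0.708, 0.0]
wrist_force: [-4.0, -1.0, 9.1]
finger_gap: 0.0593
gripper_force: 67.0
```

It is on the floor (z = 0.078). I'll release, lift and go over the upper cell.

```bash
python3 drive.py '{"ticks": [[0,0,0,0,0,0],[0,0,0,0,0,0],[0,0,0,0,0,0],[0,0,-0.03,0,0,0],[0,0,-0.04,0,0,0]]}' .085
python3 drive.py '{"ticks": [[0,0,-0.05,0,0,0],[0,0,-0.05,0,0,0],[0.0417,0.0146,0,0,0,0],[0.0417,0.0146,0,0,0,0],[0.0417,0.0146,0,0,0,0]]}'
python3 drive.py '{"ticks": [[0.0417,0.0146,0,0,0,0],[0.0417,0.0146,0,0,0,0],[0.03,0.0146,0,0,0,0],[0,0,0,0,0,0],[0,0,0,0,0,0]]}'
for t in 110 140 170; do python3 cellw.py .5933 .266 .6288 .2655 $t;done
python3 - <<'E'
from h import *
c=camrig.calibration('top');im=camrig.capture('top');cv2.imwrite('pics/top2.png',im)
for n,X in [('c stud',(.5403,.016,.138)),('c tab',(.5063,.016,.125)),('b tab',(.540,-.018,.125)),('b stud',(.505,-.017,.138))]:
    p,a,w=blob(im,*proj(c,X),6,140);print(n,p,a,w,onz(c,p,X[2]).round(4))
E
```

```text
t: 11.6
position: [0.5213, 0.0159, 0.1452]
ee_rot: [-0.002, 0.706, 0.708, -0.002]
wrist_force: [0.3, -0.5, 0.5]
finger_gap: 0.0849
gripper_force: 0.0
t: 12.1
position: [0.5677, 0.142, 0.2475]
ee_rot: [0.001, 0.707, 0.707, 0.001]
wrist_force: [0.3, -0.3, 0.2]
finger_gap: 0.085
gripper_force: 0.0
t: 12.6
position: [0.6101, 0.255, 0.2456]
ee_rot: [-0.0, 0.706, 0.708, -0.001]
wrist_force: [-0.1, -0.9, -0.1]
finger_gap: 0.0854
gripper_force: 0.0
12.6 [0.6101 0.255  0.2456] [-0.     0.706  0.708 -0.001]
[296.5 180.2] [297.4 177.8] 254.9375 [19.25 18.75] [0.594 0.268 0.126]
[339.6 177.3] [338.4 177.5] 430.1875 [22.25 21.75] [0.6278 0.2653 0.113 ]
centre [0.6109 0.2666 0.1195] dist 0.033833083446753925 yaw 3.0629279730598395
tool axes [[-0.004, 1.0, -0.001], [1.0, 0.004, -0.001], [-0.001, -0.001, -1.0]]
12.65 [0.61   0.2541 0.2461] [-0.     0.706  0.708 -0.001]
[296.6 179. ] [293.1 190.7] 256.8125 [33. 19.] [0.5903 0.2563 0.126 ]
[339.7 176.1] [347.2 183.5] 145.8125 [33. 33.] [0.6353 0.2592 0.113 ]
centre [0.6128 0.2577 0.1195] dist 0.04509801147631171 yaw -3.0772463013369453
tool axes [[-0.002, 1.0, -0.001], [1.0, 0.002, -0.001], [-0.001, -0.001, -1.0]]
12.7 [0.61   0.2536 0.2465] [-0.     0.707  0.708 -0.   ]
[296.5 178.3] [293.1 190.1] 235.4375 [33.   16.75] [0.5904 0.2562 0.126 ]
[339.6 175.4] [347.7 182.2] 126.9375 [33. 33.] [0.6358 0.2596 0.113 ]
centre [0.6131 0.2579 0.1195] dist 0.045575990693245375 yaw -3.065449614653192
tool axes [[-0.001, 1.0, -0.001], [1.0, 0.001, -0.0], [-0.0, -0.001, -1.0]]
c stud [377.60119048 217.45890023] 27.5625 [6.5 6.5] [0.5379 0.0196 0.138 ]
c tab [376.84073604 234.02982234] 61.5625 [8. 8.] [0.505  0.0197 0.125 ]
b tab [394.73354922 217.20505181] 60.3125 [8. 8.] [ 0.5402 -0.0182  0.125 ]
b stud [395.90095339 233.84216102] 29.5 [6.75 7.  ] [ 0.5046 -0.0175  0.138 ]
```

Run:
```python
import cv2
im=cv2.imread('pics/w_12.70.png')
cv2.imwrite('pics/wup.png',cv2.resize(im[130:250,250:390],None,fx=4,fy=4,interpolation=cv2.INTER_CUBIC))
```

```text
(no output)
```

View pics/wup.png

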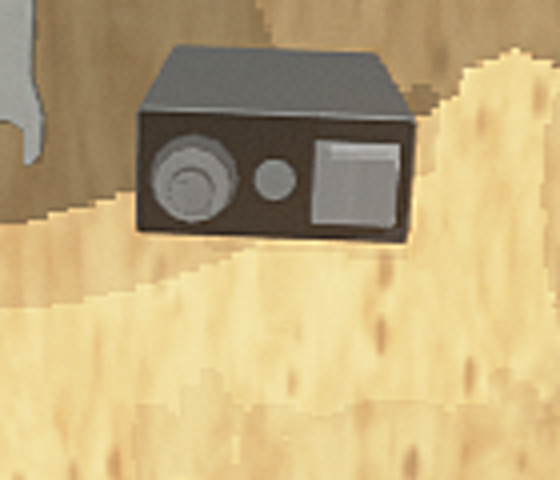

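The wrist crop shows cap corners at crop pixels (138,113), (413,121), (407,242) and (137,231), the stud top at (190,190) and the tab at (357,185). The spanner is to the left and well below the fingers.

Run:
```python
from h import *
c=camrig.calibration('wrist')
f=lambda u,v:((u+.5)/4-.5+250,(v+.5)/4-.5+130)
P=[onz(c,f(*p),.110)[:2] for p in [(138,113),(413,121),(407,242),(137,231)]]
print('cap',np.mean(P,0),[np.arctan2(*(b-a)[::-1]) for a,b in [(P[0],P[1]),(P[3],P[2])]],np.linalg.norm(P[1]-P[0]),np.linalg.norm(P[3]-P[0]))
s,t=onz(c,f(190,190),.126),onz(c,f(357,187),.113);print(s,t,(s+t)/2,np.arctan2(*(t-s)[:2][::-1]),get_obs()['position'])
```

```text
cap [0.61096232 0.2655159 ] [np.float64(-0.028907085371152337), np.float64(-0.04189590721385297)] 0.05789789170146989 0.025653707013263055
[0.59398738 0.26648947 0.126     ] [0.62852102 0.26414168 0.113     ] [0.6112542  0.26531557 0.1195    ] -0.06788111293407921 [0.61013193 0.2531765  0.24708483]
```

```bash
python3 drive.py '{"ticks": [[0.0117,0.001,0.04,0,0,0],[0,0,0.045,0,0,0.042],[0,0,0.045,0,0,0],[0,0,0.03,0,0,0],[0,0,0.02,0,0,0]]}'
python3 drive.py '{"ticks": [[0,0,0,0,0,0],[0,0,0,0,0,0],[0,0,0,0,0,0],[0,0,0,0,0,0],[0,0,0,0,0,0]]}' .045
python3 drive.py '{"ticks": [[0,0,-0.03,0,0,0],[0,0,-0.04,0,0,0],[0,0,-0.04,0,0,0],[0,0,-0.04,0,0,0],[0,0,-0.04,0,0,0]]}'
python3 drive.py '{"ticks": [[0,0,0,0,0,0],[0,0,0,0,0,0]]}'
```

```text
t: 13.3
position: [0.6096, 0.2643, 0.0642]
ee_rot: [-0.001, 0.722, 0.692, -0.002]
wrist_force: [0.6, 0.5, 0.6]
finger_gap: 0.0851
gripper_force: 0.0
t: 13.8
position: [0.6119, 0.2662, 0.0678]
ee_rot: [0.0, 0.721, 0.693, 0.001]
wrist_force: [-0.6, 0.6, -3.0]
finger_gap: 0.0594
gripper_force: 64.9
t: 14.3
position: [0.6111, 0.2661, 0.2589]
ee_rot: [0.0, 0.721, 0.693, 0.0]
wrist_force: [0.4, -0.0, -2.7]
finger_gap: 0.0594
gripper_force: 65.6
t: 14.5
position: [0.612, 0.2664, 0.2583]
ee_rot: [0.001, 0.721, 0.693, 0.002]
wrist_force: [-0.2, 0.2, -3.3]
finger_gap: 0.0593
gripper_force: 66.1
```

```bash
python3 drive.py '{"ticks": [[0,0,0,0,0,-0.044],[-0.043,-0.018,0,0,0,0],[-0.043,-0.018,0,0,0,0],[-0.043,-0.018,0,0,0,0],[-0.043,-0.018,0,0,0,0]]}'
python3 drive.py '{"ticks": [[-0.0425,-0.0175,0,0,0,0],[0,0,0,0,0,0],[0,0,0,0,0,0],[0,0,0,0,0,0]]}'
```

```text
t: 15.0
position: [0.5379, 0.0925, 0.2543]
ee_rot: [-0.001, 0.705, 0.709, -0.001]
wrist_force: [0.6, -1.3, -1.9]
finger_gap: 0.0595
gripper_force: 66.2
t: 15.4
position: [0.5224, 0.0517, 0.2557]
ee_rot: [-0.001, 0.706, 0.709, -0.0]
wrist_force: [0.7, 1.3, -2.8]
finger_gap: 0.0591
gripper_force: 66.5
```

```bash
python3 drive.py '{"ticks": [[0,0,0.04,0,0,0],[0,0,0.04,0,0,0],[0,0,0.03,0,0,0],[0,0,0.02,0,0,0],[0,0,0.01,0,0,0]]}'
python3 drive.py '{"ticks": [[0,0,0.01,0,0,0],[0,0,0.01,0,0,0],[0,0,0.01,0,0,0],[0,0,0.003,0,0,0],[0,0,0,0,0,0]]}'
python3 drive.py '{"ticks": [[0,0,0.001,0,0,0],[0,0,0,0,0,0]]}'
python3 drive.py '{"ticks": [[0,0,0.001,0,0,0],[0,0,0,0,0,0]]}'
```

```text
t: 15.9
position: [0.5212, 0.0527, 0.1139]
ee_rot: [-0.002, 0.705, 0.709, -0.001]
wrist_force: [0.1, -0.1, -2.8]
finger_gap: 0.0591
gripper_force: 66.5
t: 16.4
position: [0.5225, 0.0512, 0.0835]
ee_rot: [-0.0, 0.706, 0.708, -0.0]
wrist_force: [0.3, -0.6, -1.5]
finger_gap: 0.0593
gripper_force: 66.5
t: 16.6
position: [0.5231, 0.0512, 0.0833]
ee_rot: [0.0, 0.706, 0.708, 0.0]
wrist_force: [-1.0, -0.1, -2.8]
finger_gap: 0.0596
gripper_force: 66.5
t: 16.8
position: [0.5228, 0.0512, 0.082]
ee_rot: [0.0, 0.706, 0.708, 0.0]
wrist_force: [0.1, 0.2, -2.4]
finger_gap: 0.0592
gripper_force: 66.5
```

```bash
python3 drive.py '{"ticks": [[0,0,0.001,0,0,0],[0,0,0,0,0,0]]}'
python3 drive.py '{"ticks": [[0,0,0.001,0,0,0],[0,0,0,0,0,0]]}'
python3 drive.py '{"ticks": [[0,0,0.001,0,0,0],[0,0,0,0,0,0]]}'
```

```text
t: 17.0
position: [0.5226, 0.0513, 0.0807]
ee_rot: [-0.0, 0.706, 0.709, 0.0]
wrist_force: [-0.2, 0.4, -2.6]
finger_gap: 0.0592
gripper_force: 66.5
t: 17.2
position: [0.5226, 0.0513, 0.0796]
ee_rot: [-0.0, 0.706, 0.709, -0.0]
wrist_force: [-0.1, 0.2, -2.5]
finger_gap: 0.0594
gripper_force: 66.5
t: 17.4
position: [0.5226, 0.0513, 0.0795]
ee_rot: [0.0, 0.706, 0.709, 0.0]
wrist_force: [-3.2, -0.8, 3.6]
finger_gap: 0.0596
gripper_force: 67.1
```

It is on the floor. I'll release, lift, move back above the plate's grip and check with the top view.

```bash
python3 drive.py '{"ticks": [[0,0,0,0,0,0],[0,0,0,0,0,0],[0,0,0,0,0,0],[0,0,-0.03,0,0,0],[0,0,-0.04,0,0,0]]}' .085
python3 drive.py '{"ticks": [[0,0,-0.05,0,0,0],[0,0,-0.05,0,0,0],[0.045,0,0,0,0,0],[0.012,0,0,0,0,0],[0,0,0,0,0,0]]}'
python3 - <<'E'
from h import *
w=camrig.capture('wrist');s=camrig.capture('scene')
a=cv2.resize(w[60:380,220:420],None,fx=1.75,fy=1.75,interpolation=cv2.INTER_CUBIC);b=cv2.resize(s[110:250,280:420],(400,400),interpolation=cv2.INTER_CUBIC)
b=cv2.copyMakeBorder(b,0,160,0,0,cv2.BORDER_CONSTANT);cv2.imwrite('pics/chk.png',np.hstack([a,b]));print(a.shape)
E
```

```text
t: 17.9
position: [0.5208, 0.0513, 0.1474]
ee_rot: [-0.002, 0.706, 0.708, -0.002]
wrist_force: [0.4, 0.2, -0.4]
finger_gap: 0.0847
gripper_force: 0.0
t: 18.4
position: [0.5222, 0.1096, 0.2486]
ee_rot: [-0.0, 0.705, 0.71, 0.0]
wrist_force: [0.0, -0.1, -0.5]
finger_gap: 0.0846
gripper_force: 0.0
(560, 350, 3)
```

View pics/chk.png

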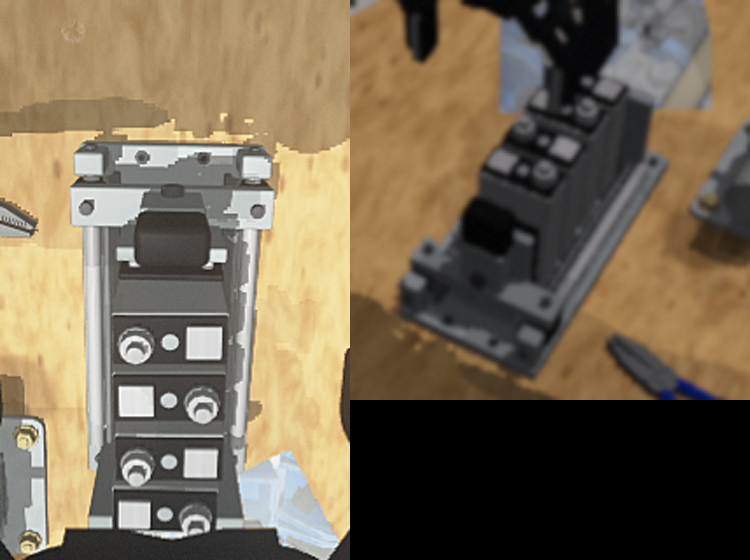

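All four cells stand upright and the studs alternate. Now grip the plate again.

```bash
python3 drive.py '{"ticks": [[-0.0005,0.0005,0.04,0,0,0],[0,0,0.04,0,0,0],[0,0,0.04,0,0,0],[0,0,0.024,0,0,0],[0,0,0,0,0,0]]}'
python3 drive.py '{"ticks": [[0,0,0,0,0,0],[0,0,0,0,0,0],[0,0,0,0,0,0],[0,0,0,0,0,0]]}' .02
python3 drive.py '{"ticks": [[-0.003,0,0,0,0,0],[-0.003,0,0,0,0,0],[-0.003,0,0,0,0,0],[0,0,0,0,0,0]]}'
```

```text
t: 19.0
position: [0.5191, 0.1064, 0.1002]
ee_rot: [-0.003, 0.706, 0.708, -0.004]
wrist_force: [-0.4, 0.0, -0.0]
finger_gap: 0.085
gripper_force: 0.0
t: 19.4
position: [0.5229, 0.1077, 0.1067]
ee_rot: [0.0, 0.706, 0.708, 0.0]
wrist_force: [-5.6, 0.0, 7.3]
finger_gap: 0.0346
gripper_force: 62.2
t: 19.8
position: [0.5228, 0.1006, 0.1067]
ee_rot: [-0.001, 0.706, 0.709, 0.002]
wrist_force: [-3.9, 6.2, 7.2]
finger_gap: 0.035
gripper_force: 62.4
```

```bash
python3 drive.py '{"ticks": [[-0.003,0,0,0,0,0],[-0.003,0,0,0,0,0],[0,0,0,0,0,0]]}'
python3 drive.py '{"ticks": [[-0.003,0,0,0,0,0],[-0.003,0,0,0,0,0],[0,0,0,0,0,0]]}'
python3 drive.py '{"ticks": [[-0.002,0,0,0,0,0],[-0.002,0,0,0,0,0],[0,0,0,0,0,0]]}'
```

```text
t: 20.1
position: [0.5227, 0.095, 0.1067]
ee_rot: [-0.001, 0.705, 0.709, 0.002]
wrist_force: [-4.3, 7.5, 7.2]
finger_gap: 0.0352
gripper_force: 62.5
t: 20.4
position: [0.5227, 0.0893, 0.1067]
ee_rot: [-0.002, 0.705, 0.709, 0.002]
wrist_force: [-5.2, 9.1, 8.7]
finger_gap: 0.0349
gripper_force: 62.5
t: 20.7
position: [0.5226, 0.0855, 0.1067]
ee_rot: [-0.002, 0.705, 0.709, 0.002]
wrist_force: [-4.3, 9.6, 7.2]
finger_gap: 0.0346
gripper_force: 62.5
```

```bash
python3 drive.py '{"ticks": [[-0.002,0,0,0,0,0],[-0.001,0,0,0,0,0],[0,0,0,0,0,0]]}'
python3 drive.py '{"ticks": [[-0.001,0,0,0,0,0],[-0.001,0,0,0,0,0],[0,0,0,0,0,0]]}'
python3 drive.py '{"ticks": [[-0.001,0,0,0,0,0],[-0.001,0,0,0,0,0],[0,0,0,0,0,0]]}'
```

```text
t: 21.0
position: [0.5226, 0.0826, 0.1067]
ee_rot: [-0.002, 0.705, 0.709, 0.002]
wrist_force: [-4.7, 10.4, 7.9]
finger_gap: 0.0347
gripper_force: 62.6
t: 21.3
position: [0.5226, 0.081, 0.1067]
ee_rot: [-0.002, 0.705, 0.709, 0.003]
wrist_force: [-5.1, 12.4, 7.9]
finger_gap: 0.0349
gripper_force: 62.6
t: 21.6
position: [0.5226, 0.0791, 0.1067]
ee_rot: [-0.002, 0.705, 0.709, 0.003]
wrist_force: [-4.6, 12.1, 8.1]
finger_gap: 0.0348
gripper_force: 62.6
```

```bash
python3 drive.py '{"ticks": [[-0.001,0,0,0,0,0],[-0.001,0,0,0,0,0],[0,0,0,0,0,0]]}'
python3 drive.py '{"ticks": [[-0.001,0,0,0,0,0],[-0.001,0,0,0,0,0],[0,0,0,0,0,0]]}'
python3 drive.py '{"ticks": [[-0.001,0,0,0,0,0],[0,0,0,0,0,0]]}'
```

```text
t: 21.9
position: [0.5225, 0.0771, 0.1067]
ee_rot: [-0.002, 0.705, 0.709, 0.003]
wrist_force: [-5.2, 11.9, 8.9]
finger_gap: 0.0349
gripper_force: 62.7
t: 22.2
position: [0.5225, 0.0753, 0.1067]
ee_rot: [-0.002, 0.705, 0.709, 0.003]
wrist_force: [-4.7, 12.2, 8.4]
finger_gap: 0.0348
gripper_force: 62.7
t: 22.4
position: [0.5225, 0.0745, 0.1067]
ee_rot: [-0.002, 0.705, 0.709, 0.003]
wrist_force: [-4.6, 13.1, 7.6]
finger_gap: 0.0349
gripper_force: 62.7
```

```bash
for i in 1 2; do :; done; python3 drive.py '{"ticks": [[-0.001,0,0,0,0,0],[0,0,0,0,0,0]]}'
python3 drive.py '{"ticks": [[-0.001,0,0,0,0,0],[0,0,0,0,0,0]]}'
python3 drive.py '{"ticks": [[-0.001,0,0,0,0,0],[0,0,0,0,0,0]]}'
```

```text
t: 22.6
position: [0.5225, 0.0735, 0.1067]
ee_rot: [-0.002, 0.705, 0.709, 0.003]
wrist_force: [-5.5, 12.7, 8.0]
finger_gap: 0.0352
gripper_force: 62.7
t: 22.8
position: [0.5225, 0.0726, 0.1067]
ee_rot: [-0.003, 0.705, 0.709, 0.003]
wrist_force: [-5.9, 13.5, 7.7]
finger_gap: 0.0349
gripper_force: 62.7
t: 23.0
position: [0.5224, 0.0721, 0.1067]
ee_rot: [-0.003, 0.705, 0.709, 0.003]
wrist_force: [-5.0, 15.3, 8.6]
finger_gap: 0.0349
gripper_force: 62.8
```

```bash
python3 drive.py '{"ticks": [[-0.001,0,0,0,0,0],[0,0,0,0,0,0]]}'
python3 drive.py '{"ticks": [[-0.001,0,0,0,0,0],[0,0,0,0,0,0]]}'
python3 drive.py '{"ticks": [[-0.001,0,0,0,0,0],[0,0,0,0,0,0]]}'
```

```text
t: 23.2
position: [0.5224, 0.0717, 0.1067]
ee_rot: [-0.003, 0.705, 0.709, 0.004]
wrist_force: [-3.6, 17.2, 7.7]
finger_gap: 0.0349
gripper_force: 62.8
t: 23.4
position: [0.5224, 0.0713, 0.1067]
ee_rot: [-0.004, 0.705, 0.709, 0.004]
wrist_force: [-5.5, 19.8, 8.8]
finger_gap: 0.0352
gripper_force: 62.8
t: 23.6
position: [0.5224, 0.0709, 0.1067]
ee_rot: [-0.004, 0.705, 0.71, 0.005]
wrist_force: [-4.8, 22.3, 8.9]
finger_gap: 0.0346
gripper_force: 62.9
```

```bash
python3 drive.py '{"ticks": [[-0.001,0,0,0,0,0],[0,0,0,0,0,0]]}'
python3 drive.py '{"ticks": [[-0.001,0,0,0,0,0],[0,0,0,0,0,0]]}'
python3 drive.py '{"ticks": [[-0.001,0,0,0,0,0],[0,0,0,0,0,0]]}'
```

```text
t: 23.8
position: [0.5224, 0.0705, 0.1067]
ee_rot: [-0.005, 0.704, 0.71, 0.005]
wrist_force: [-4.6, 24.9, 9.0]
finger_gap: 0.0352
gripper_force: 62.9
t: 24.0
position: [0.5224, 0.0705, 0.1067]
ee_rot: [-0.005, 0.704, 0.71, 0.006]
wrist_force: [-4.3, 28.5, 8.4]
finger_gap: 0.0348
gripper_force: 62.9
t: 24.2
position: [0.5224, 0.0704, 0.1067]
ee_rot: [-0.006, 0.704, 0.71, 0.007]
wrist_force: [-4.3, 30.9, 8.6]
finger_gap: 0.035
gripper_force: 63.0
```

It went solid at 31 N. I'll ease the command off before letting go so the arm doesn't jump.

```bash
python3 drive.py '{"ticks": [[0.002,0,0,0,0,0],[0.002,0,0,0,0,0],[0.002,0,0,0,0,0],[0,0,0,0,0,0]]}'
python3 drive.py '{"ticks": [[0.001,0,0,0,0,0],[0.001,0,0,0,0,0],[0,0,0,0,0,0]]}'
```

```text
t: 24.6
position: [0.5224, 0.0711, 0.1066]
ee_rot: [-0.002, 0.705, 0.709, 0.002]
wrist_force: [-4.7, 10.8, 8.1]
finger_gap: 0.0348
gripper_force: 62.7
t: 24.9
position: [0.5225, 0.0716, 0.1067]
ee_rot: [-0.001, 0.705, 0.709, 0.001]
wrist_force: [-5.5, 5.9, 9.7]
finger_gap: 0.0349
gripper_force: 62.6
```

```bash
python3 drive.py '{"ticks": [[0,0,0,0,0,0],[0,0,0,0,0,0],[0,0,0,0,0,0],[0,0,-0.03,0,0,0],[0,0,-0.04,0,0,0]]}' .085
python3 drive.py '{"ticks": [[0.04,0,-0.05,0,0,0],[0.045,0,-0.02,0,0,0],[0.045,0,0,0,0,0],[0.045,0,0,0,0,0],[0.03,0,0,0,0,0]]}'
python3 drive.py '{"ticks": [[0,0,0,0,0,0],[0,0,0,0,0,0],[0,0,0,0,0,0]]}'
python3 - <<'E'
from h import *
c=camrig.calibration('top');im=camrig.capture('top')
for n,y in zip('abcd',(-.0557,-.0277,.0003,.0283)):
    s=1 if n in'ac' else -1
    for k,X in [('stud',(.5223+.017*s,y,.138)),('tab',(.5223-.017*s,y,.125))]:
        p,a,w=blob(im,*proj(c,X),6,140);print(n,k,p.round(1),a,w,onz(c,p,X[2]).round(4))
p,a,w=blob(im,*proj(c,(.5228,.0716,.131)),12,60,True);print('grip',a,w,onz(c,p,.131))
cv2.imwrite('pics/end.png',cv2.resize(im[190:270,310:440],None,fx=6,fy=6,interpolation=cv2.INTER_CUBIC))
E
```

```text
t: 25.4
position: [0.5215, 0.0695, 0.1735]
ee_rot: [-0.002, 0.706, 0.708, -0.002]
wrist_force: [1.1, -0.4, 1.1]
finger_gap: 0.0848
gripper_force: 0.0
t: 25.9
position: [0.5224, 0.2685, 0.2343]
ee_rot: [0.0, 0.705, 0.709, 0.001]
wrist_force: [1.3, -0.4, -0.5]
finger_gap: 0.0852
gripper_force: 0.0
t: 26.2
position: [0.5224, 0.265, 0.2337]
ee_rot: [0.0, 0.706, 0.708, -0.0]
wrist_force: [0.7, -0.9, -0.6]
finger_gap: 0.085
gripper_force: 0.0
a stud [413.5 218.5] 36.0 [6.75 7.25] [ 0.5362 -0.0544  0.138 ]
a tab [412.7 235. ] 70.875 [8.5  8.75] [ 0.5033 -0.0551  0.125 ]
b stud [400.  233.7] 42.375 [7.  7.5] [ 0.5049 -0.026   0.138 ]
b tab [399.4 217.3] 69.75 [8.25 9.  ] [ 0.54   -0.0281  0.125 ]
c stud [386.5 217.4] 40.4375 [7.25 7.25] [0.5381 0.0013 0.138 ]
c tab [385.9 234.2] 67.75 [8.5  8.25] [0.5048 0.0009 0.125 ]
d stud [373.1 233.7] 39.25 [7.25 7.25] [0.5046 0.0292 0.138 ]
d tab [372.8 217.2] 63.1875 [8.   8.25] [0.5398 0.0277 0.125 ]
grip 144.375 [10.  18.5] [0.52212672 0.07212535 0.131     ]
```

View pics/end.png

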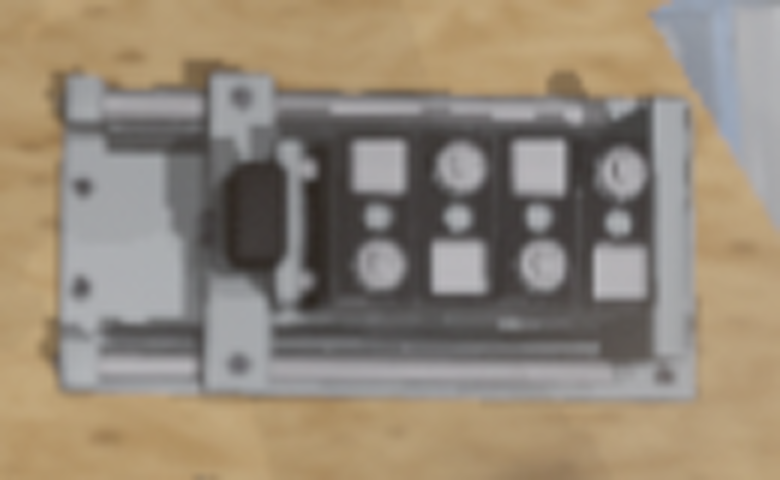

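All four cells are closed up at 28 mm pitch (y = -0.055, -0.027, 0.001, 0.029) with studs alternating. The arm is clear, so I'll hand in.

```bash
python3 -c "
from rig import robot, camrig, job, get_obs
print(job.close_job())"
```

```text
the job is handed in; nothing more can be done
None
```

I stood both loose cells in the fixture, so all four are upright, closed up against the wall at about 28 mm pitch with studs alternating; I pushed the end plate home to 31 N, released it and handed the job in at about 26 s of the 72 s. I never touched the spanner or tape, the pad's holding force after release was not measured directly, and the hand-in returned no verdict.

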